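Close and secure the piping-nozzle case

ROBOT

A 6-joint arm with a two-finger parallel gripper is mounted at the origin on the work surface; the furniture and walls round the work are solid. World frame = base frame: x ahead of the robot, y to its left, z up, the work surface at z = 0. Lengths are in mm, angles in rad, forces in N, time in s.
With the tool pointing down it reaches from about 350 to 850 mm from the base axis. Payload 8.1 kg.
Tool frame: the origin (TCP) lies on the centre line of the jaws, within the pads' length; the fingertips stand 19 mm ahead of it and the grasp point (between the pads) is the TCP; x points along the fingers, y is the direction in which the jaws open and shut, and the axes are right-handed (so a half turn about x gives the same grasp; the last joint's range is limited). The gripper opens to 93 mm and grips with 3 to 60 N. Pads are 15 mm wide; open, the fingers measure 128 mm over their backs; the gripper's body (75 mm by 188 mm) begins 65 mm behind the grasp point.
Start: joints at [1.026, 0.13, 1.488, -0, 1.523, -0.085], TCP at [266.242, 537.699, 237.635] pointing down, gripper open.
Joint ranges: [-2.96, 2.96], [-0.89, 2.26], [0.02, 2.5], [-1.34, 4.48], [0, 2.73], [-2.66, 2.66]. Speed limits (rad/s): [2.39, 2.39, 2.79, 3.14, 3.14, 3.14].

INTERFACE

Orientations are given as a unit quaternion [x, y, z, w].
In Python, from workcell import arm gives the robot as it stands.
- The arm moves only by the shell command python3 -m crank 'ROWS'. ROWS is JSON, a list of rows, each an object with "rot": the turn, a rotation vector about the tool's x, y, z in degrees, a list of three; "linear": the shift along the tool's x, y, z in mm, a list of three; "jaw": the closure in counts, from 0 (fully open) to 255 (shut). A call has 1 to 10 rows; each row is the pose to reach, as a shift and turn from the pose commanded when the call began, along the tool's axes at that moment; what a row does not reach only later rows make up. A row lasts 1/12 s, in which the tool goes at most 41.7 mm and 7.16 degrees, less where a joint would pass 70% of its speed; a pose out of reach is approached as far as the arm can. A call with a gripper value outside its range is refused whole. The fingers move at their own pace and stop on an object; the grip force is fixed at half the most. Time passes only in rows, so rows that repeat a pose let the fingers close. It gives the time, the measured TCP pose, the force and the opening at its end, in the units of the state.
- arm.state(): the state, without advancing time (a new reading comes with each control period).
- arm.capture(name): name is "side" or "top"; returns a dict with "pixels" (420x560x3 uint8, red, green, blue), "z_map" (420x560 float32, mm along the optical axis (not along the pixel's ray), 0 where there is no reading), "fx", "fy", "cx", "cy" (pixels), "R" (3x3) and "t" (3): a world point X has camera coordinates R X + t. Camera axes: x right, y down, z forward; pixel columns grow to the right and rows downward; lengths in mm; the calibration is good to about 2 mm. A picture is of the moment at which its call begins.
- arm.close_job(): hands the job in, once; it reports no verdict.
The state is a dict: "t": time; "qpos": joint angles; "qvel": joint speeds; "joint_torque": joint torques, N m; "position": TCP position; "ee_rot": TCP orientation; "wrist_force": force on the tool from outside, world axes, zero at the start; "wrist_torque": the same for the moment, N m; "opening": opening from 0.0 (shut) to 1.0 (fully open).
Only numpy, scipy, OpenCV 4.12 (cv2) and the standard library are available. Lean on these libraries where they do the work, as an engineer would, in place of code of your own. Each camera call takes 0.05 s, during which the arm holds its last target.

TASK

Close up the small wooden nozzle case: with your fingertips push both open drawers fully home, gently, so that the steel piping nozzles inside stay standing and nothing is lifted. Only when both are shut, push the red turn bar on the middle of the front round until it lies level across both drawer fronts (either way round will do). Leave the kitchen things standing around it where they are.

Things in the scene. Friction and masses are not known exactly. Their poses are not given: they have to be found in the camera images.
- case: Fixed brown wooden case, 112 deep x 188 wide x 80 mm high, with two light wooden drawers side by side in its front. Origin: bottom edge of the front face, midway along its width, on the work surface. x points level from the front into the case (the direction in which drawers are pushed shut), y along the front to the left as seen from the robot, z up. The front face is the plane x = 0; the case fills x = 0 to 112 mm. It never moves during a run.
- drawer_left (a joint): The left drawer (centre at y = +50.5 mm of the case). Metres it stands out of the case: 0 = shut, front flush with the case (a hard stop); up to 0.08. It slides stiffly (about 2 N) and stays where it is left. Its front is flat, 68 wide and 10 thick, from 8 to 70 mm above the work surface, with a flush dark finger hole in the middle that is only a marking; the drawer's side walls end 46 mm above the work surface.
- drawer_right (a joint): The right drawer (centre at y = -50.5 mm of the case), otherwise like the left one.
- drawer_left_face (a point): Centre of the outer face of the left drawer's front, 39 mm above the work surface; moves with the drawer.
- drawer_right_face (a point): Centre of the outer face of the right drawer's front, 39 mm above the work surface; moves with the drawer.
- turn_bar (a joint): Red plastic bar, 72 long, 14 wide, 16 mm thick, turning about a screw through its middle, on the post between the drawers. Radians: 0 = upright (unlocked), positive = its top end goes to the right as seen from the robot (towards -y of the case); it lies level across both drawer fronts at +1.571 or -1.571, where hard stops are. Friction holds it where it is left: about 2 N at its end turns it. It stands 6 to 22 mm in front of the case's front face.
- turn_bar_pivot (a point): Centre of the turn bar, on its axis: 42 mm above the work surface, 14 mm in front of the case's front face. Does not move.
- turn_bar_end (a point): Middle of the end face of the turn bar that is on top at the start, 36 mm from the pivot.
- nozzle_a: Steel piping nozzle, a cone 27 mm wide and 44 mm high, standing loose on its wide end on the floor of the left drawer (12 mm above the work surface). Origin: centre of its underside; z up along the cone. Must stay standing.
- nozzle_b: Steel piping nozzle, a cone 33 mm wide and 44 mm high, standing loose on the floor of the right drawer; origin as for the other. Must stay standing.
- timer: Bystander: red and white kitchen timer, 66 mm wide, 46 high, beside the case. Origin: centre of underside.
- ring_cutter: Bystander: round steel cutter, 63 mm wide, 37 high. Origin: centre of underside.
- lemon: Bystander: lemon, 59x93x59 mm. Origin: centre of underside.

How it is judged:
By the outcome, as a careful person would: the job done as asked, in the order asked, and still so for the second after the job is handed in, with the robot touching nothing.
It also fails if it takes over 53 s, if anything falls off the work surface, if the arm or the gripper's body presses on something with over 40 N, if the wrist force passes 120 N, or if a joint passes its speed limit or range.

## Working session

There is one attempt and no reset: what is moved stays moved. The work goes in short steps, Python scripts to look and compute and a shell command to move; the robot and the scene stay as the last step left them, time stands still between calls to the robot, and variables do not carry over. Pictures are saved under pics/ and viewed, and the job is handed in when it is done.

```bash
mkdir -p pics; python3 - <<'E'
from workcell import arm
import cv2,numpy as np
s=arm.state();print({k:np.round(v,3).tolist() for k,v in s.items()})
for n in("side","top"):
    c=arm.capture(n);cv2.imwrite(f"pics/{n}0.png",c["pixels"][:,:,::-1]);np.savez(f"{n}0.npz",**c)
    print(n,c["fx"],c["cx"],c["cy"],np.round(c["R"],3).tolist(),np.round(c["t"],1))
E
```

```text
{'t': 0.0, 'qpos': [1.026, 0.131, 1.489, -0.0, 1.523, -0.085], 'qvel': [0.001, -0.002, 0.0, -0.001, 0.001, -0.001], 'joint_torque': [0.002, -55.982, -49.178, 0.077, 0.035, -0.0], 'position': [265.958, 537.242, 236.565], 'ee_rot': [0.161, 0.689, -0.162, 0.688], 'wrist_force': [0.537, -0.205, 0.45], 'wrist_torque': [0.009, 0.011, -0.011], 'opening': 1.0}
side 528.3473510906622 269.0910449401353 220.40351566535924 [[-0.954, -0.298, 0.023], [-0.214, 0.627, -0.749], [0.209, -0.72, -0.662]] [ 546.3   14.  1481.5]
top 446.1971748226548 281.6851411787163 199.77068729338347 [[0.027, -0.999, 0.027], [-0.982, -0.031, -0.187], [0.188, -0.021, -0.982]] [236.2 487.9 922.5]
```

```bash
ls
```

```text
pics
side0.npz
top0.npz
```

View pics/side0.png

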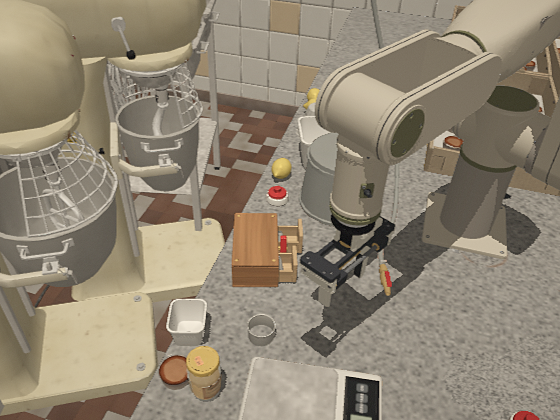

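View pics/top0.png

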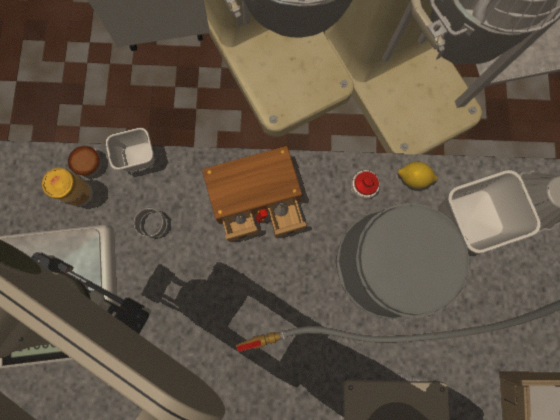

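The top view shows the case at about (205–301, 149–217), with the two drawers pulled out at (240,228) and (288,218) and the red bar between them at (263,215). The timer (366,184), lemon (417,176), ring cutter (152,223) and a large pot (410,260) stand around it. Next I'll zoom in and measure.

```bash
cat > h.py <<'E'
import numpy as np,cv2
def ray(c,u,v,z):
    R=c["R"];t=c["t"];o=-R.T@t;d=R.T@np.array([(u-c["cx"])/c["fx"],(v-c["cy"])/c["fy"],1.]);return o+d*(z-o[2])/d[2]
def cloud(c):
    v,u=np.mgrid[:420,:560];z=c["z_map"];P=np.stack([(u-c["cx"])/c["fx"]*z,(v-c["cy"])/c["fy"]*z,z],-1)
    return (P-c["t"])@c["R"]
E
python3 - <<'E'
from h import *
t=np.load("top0.npz");s=np.load("side0.npz")
a=cv2.resize(t["pixels"][140:250,190:320,::-1],None,fx=6,fy=5.4,interpolation=2);cv2.imwrite("pics/tz.png",cv2.resize(t["pixels"][140:250,190:320,::-1],None,fx=5,fy=5,interpolation=2))
cv2.imwrite("pics/sz.png",cv2.resize(s["pixels"][195:300,220:330,::-1],None,fx=5,fy=5,interpolation=2))
for n,c in(("top",t),("side",s)):
    P=cloud(c);hsv=cv2.cvtColor(c["pixels"],cv2.COLOR_RGB2HSV)
    m=(abs(P[...,2]-80)<5)&(P[...,0]>400)&(P[...,0]<800)&(P[...,1]>-100)&(P[...,1]<400)&(c["z_map"]>0)
    m=cv2.morphologyEx(m.astype(np.uint8),cv2.MORPH_OPEN,np.ones((3,3)))
    nl,l,st,_=cv2.connectedComponentsWithStats(m)
    k=1+np.argmax(st[1:,4]);print(n,st[k]);Q=P[l==k];print(Q.mean(0))
    r=cv2.minAreaRect(Q[:,:2].astype(np.float32));print(r,cv2.boxPoints(r))
    # pixel-quad
    r=cv2.convexHull(np.argwhere(l==k)[:,::-1].astype(np.int32));q=cv2.approxPolyDP(r,4,True)[:,0]
    for p in q: print(p,np.round(ray(c,*p,80),1))
E
```

```text
top [ 211  146   91   73 4433]
[510.33817879 312.50018261  79.51033145]
((511.864501953125, 315.9450988769531), (112.71867370605469, 187.64913940429688), 17.95826530456543) [[429.32254 387.82172]
 [487.17932 209.31458]
 [594.4065  244.06848]
 [536.5497  422.57562]]
[301 194] [487.2 211.2  80. ]
[215 218] [431.2 387.1  80. ]
[212 166] [541.2 399.4  80. ]
[286 146] [590.4 245.1  80. ]
side [ 232  213   47   54 2206]
[509.73853579 315.414888    80.35996615]
((511.6913146972656, 314.60308837890625), (111.3613510131836, 192.46197509765625), 17.942712783813477) [[429.07318 389.00055]
 [488.36414 205.89897]
 [594.30945 240.20563]
 [535.0185  423.3072 ]]
[278 265] [431.5 387.1  80. ]
[232 257] [542.8 396.9  80. ]
[235 213] [591.3 243.9  80. ]
[277 214] [486.5 212.4  80. ]
```

View pics/tz.png

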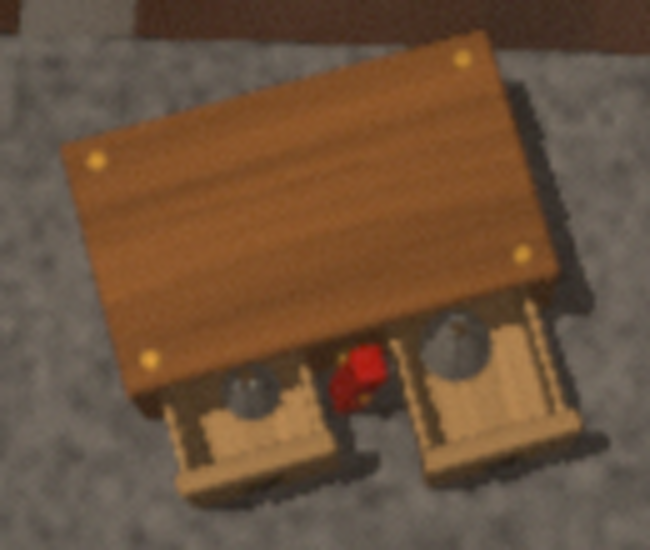

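View pics/sz.png

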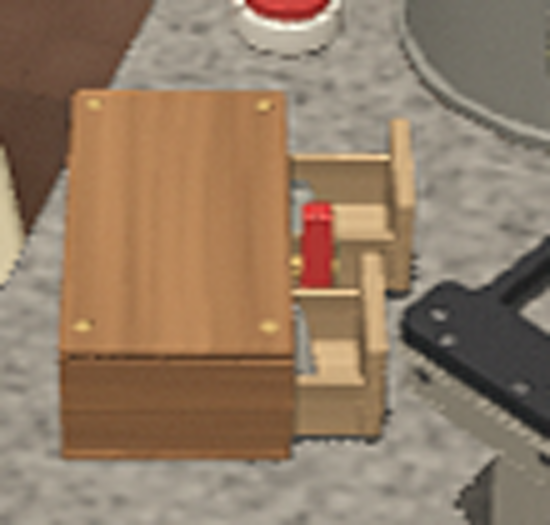

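```bash
cat >> h.py <<'E'
from scipy.spatial.transform import Rotation as Ro
A=np.radians(17.95);O=np.array([458.5,298.0,0]);X=np.array([np.cos(A),np.sin(A),0]);Y=np.array([-np.sin(A),np.cos(A),0])
M=np.stack([X,Y,[0,0,1]],1)   # case->world
w2c=lambda p:(np.asarray(p)-O)@M
c2w=lambda p:O+M@np.asarray(p,float)
E
python3 - <<'E'
from h import *
from workcell import arm
for n in("top","side"):
    c=np.load(n+"0.npz");Q=w2c(cloud(c));ok=c["z_map"]>0
    for nm,y in(("L",50.5),("R",-50.5)):
        m=ok&(abs(Q[...,1]-y)<28)&(Q[...,0]<-15)&(Q[...,0]>-110)&(abs(Q[...,2]-70)<7)
        print(n,nm,m.sum(),np.round(np.percentile(Q[m][:,0],[0,5,50,95]),1) if m.sum() else 0)
    hsv=cv2.cvtColor(c["pixels"],cv2.COLOR_RGB2HSV)
    r=((hsv[...,0]<6)|(hsv[...,0]>174))&(hsv[...,1]>180)&(hsv[...,2]>90)&ok&(abs(Q[...,1])<45)&(abs(Q[...,0])<45)
    print("red",r.sum(),np.round(Q[r].min(0)),np.round(Q[r].max(0)),np.round(Q[r].mean(0)))
    # surrounding heights in front / around
    m=ok&(Q[...,0]>-230)&(Q[...,0]<-85)&(abs(Q[...,1])<130)&(Q[...,2]>15)
    print("front clutter",m.sum(),np.round(Q[m].mean(0)) if m.sum() else '')
s=arm.state();T=Ro.from_quat(s["ee_rot"]);print(T.as_matrix().round(3))
for sg in(1,-1):
    x=np.array([0,0,-1.]);y=sg*Y;Rt=Ro.from_matrix(np.stack([x,y,np.cross(x,y)],1));print(sg,(T.inv()*Rt).as_rotvec(degrees=True).round(1))
print("tcp in case",w2c(s["position"]).round(1))
E
```

```text
top L 138 [-44.4 -44.1 -39.8 -35. ]
top R 133 [-63.9 -63.5 -59.2 -54.3]
red 86 [-23. -15.   1.] [ 0. 12. 80.] [-15.  -0.  62.]
front clutter 2925 [-214.  116.  625.]
side L 70 [-45.3 -44.3 -39.7 -35.2]
side R 60 [-64.7 -64.  -59.1 -54.6]
red 73 [-19. -11.  35.] [-7.  8. 80.] [-13.   2.  59.]
front clutter 105 [-217.  121.  631.]
[[-0.001  0.444  0.896]
 [-0.001  0.896 -0.444]
 [-1.    -0.002 -0.   ]]
1 [-44.3  -0.    0.1]
-1 [1.357e+02 1.000e-01 1.000e-01]
tcp in case [-109.4  287.   236.7]
```

The drawers stand out about 44.5 mm (left) and 64 mm (right), and both views agree. Next I'll align the tool so its z is case x and its y is case y, and close the jaws.

```bash
python3 -m crank '[{"rot":[-7,0,0],"linear":[0,0,0],"jaw":255},{"rot":[-14,0,0],"linear":[0,0,0],"jaw":255},{"rot":[-21,0,0],"linear":[0,0,0],"jaw":255},{"rot":[-28,0,0],"linear":[0,0,0],"jaw":255},{"rot":[-35,0,0],"linear":[0,0,0],"jaw":255},{"rot":[-42,0,0],"linear":[0,0,0],"jaw":255},{"rot":[-44.3,0,0],"linear":[0,0,0],"jaw":255},{"rot":[-44.3,0,0],"linear":[0,0,0],"jaw":255}]'
cat > w.py <<'E'
from h import *
from workcell import arm
s=arm.state();T=Ro.from_quat(s["ee_rot"]).as_matrix()
print("t",round(s["t"],2),"case",w2c(s["position"]).round(1),"F",(M.T@np.array(s["wrist_force"])).round(1),"open",round(s["opening"],3),"tool in case",(M.T@T).round(3).tolist(),"q",np.round(s["qpos"],2))
E
python3 w.py
```

```text
t: 0.77
position: [266.1, 537.4, 237.1]
ee_rot: [-0.111, 0.699, 0.111, 0.698]
wrist_force: [0.1, 0.1, -0.5]
opening: 0.478
t 0.77 case [-109.2  287.1  237.1] F [ 0.2  0.1 -0.5] open 0.478 tool in case [[-0.001, -0.002, 1.0], [-0.001, 1.0, 0.002], [-1.0, -0.001, -0.001]] q [ 1.03  0.13  1.49  0.    1.52 -0.86]
```

```bash
python3 -m crank '[{"rot":[0,0,0],"linear":[0,-15,0],"jaw":255},{"rot":[0,0,0],"linear":[0,-45,0],"jaw":255},{"rot":[0,0,0],"linear":[0,-80,0],"jaw":255},{"rot":[0,0,0],"linear":[0,-115,0],"jaw":255},{"rot":[0,0,0],"linear":[0,-150,3],"jaw":255},{"rot":[0,0,0],"linear":[0,-185,6],"jaw":255},{"rot":[0,0,0],"linear":[0,-215,9],"jaw":255},{"rot":[0,0,0],"linear":[0,-230,9],"jaw":255},{"rot":[0,0,0],"linear":[0,-236.6,9],"jaw":255},{"rot":[0,0,0],"linear":[0,-236.6,9],"jaw":255}]'; python3 w.py
```

```text
t: 1.6
position: [348.1, 314.4, 237.6]
ee_rot: [-0.109, 0.699, 0.109, 0.699]
wrist_force: [-0.8, -0.9, -0.2]
opening: 0.005
t 1.6 case [-99.9  49.7 237.6] F [-1.  -0.6 -0.2] open 0.005 tool in case [[0.0, 0.003, 1.0], [-0.0, 1.0, -0.003], [-1.0, -0.0, 0.0]] q [ 0.63 -0.23  1.84 -0.    1.54 -1.26]
```

```bash
python3 -m crank '[{"rot":[0,0,0],"linear":[15,0,0],"jaw":255},{"rot":[0,0,0],"linear":[45,0,0],"jaw":255},{"rot":[0,0,0],"linear":[75,0,0],"jaw":255},{"rot":[0,0,0],"linear":[105,0,0],"jaw":255},{"rot":[0,0,0],"linear":[135,0,0],"jaw":255},{"rot":[0,0,0],"linear":[160,0,0],"jaw":255},{"rot":[0,0,0],"linear":[178,0,0],"jaw":255},{"rot":[0,0,0],"linear":[188,0,0],"jaw":255},{"rot":[0,0,0],"linear":[190,0,5],"jaw":255},{"rot":[0,0,0],"linear":[190,0,12],"jaw":255}]'; python3 w.py
python3 - <<'E'
from workcell import arm
import cv2
for n in("side","top"):
    c=arm.capture(n);p=c["pixels"][:,:,::-1]
    p=p[140:260,190:320] if n=="top" else p[185:305,215:365]
    cv2.imwrite(f"pics/{n}1.png",cv2.resize(p,None,fx=5,fy=5,interpolation=2))
E
```

```text
t: 2.43
position: [358.7, 319.7, 47.4]
ee_rot: [-0.111, 0.699, 0.11, 0.698]
wrist_force: [0.4, 0.2, -0.5]
opening: 0.002
t 2.43 case [-88.2  51.4  47.4] F [ 0.4  0.  -0.5] open 0.002 tool in case [[-0.001, -0.001, 1.0], [-0.0, 1.0, 0.001], [-1.0, -0.0, -0.001]] q [ 0.62 -0.01  2.    0.    1.15 -1.26]
```

View pics/side1.png

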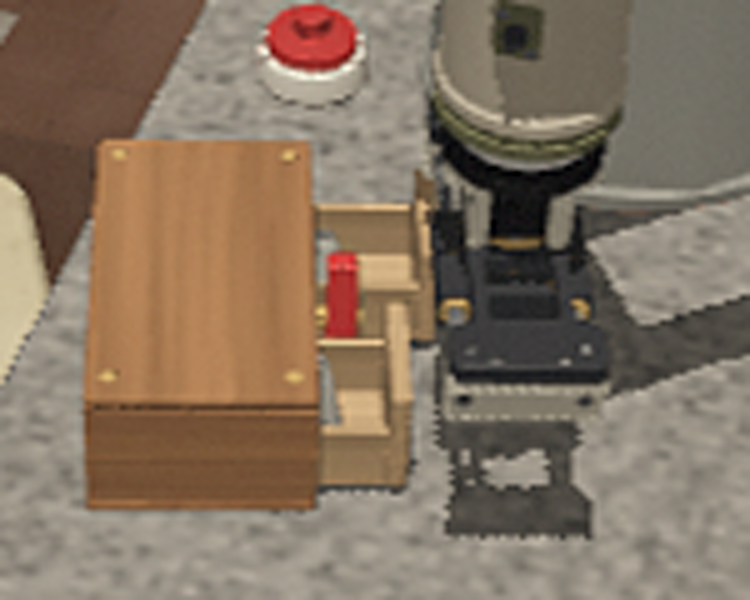

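View pics/top1.png

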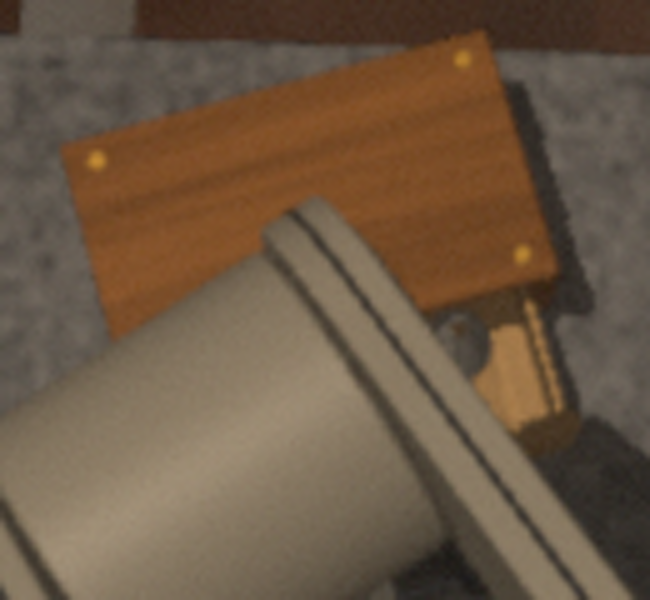

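```bash
python3 -m crank '[{"rot":[0,0,0],"linear":[0,0,4],"jaw":255},{"rot":[0,0,0],"linear":[0,0,9],"jaw":255},{"rot":[0,0,0],"linear":[0,0,14],"jaw":255},{"rot":[0,0,0],"linear":[0,0,19],"jaw":255},{"rot":[0,0,0],"linear":[0,0,23],"jaw":255},{"rot":[0,0,0],"linear":[0,0,26],"jaw":255},{"rot":[0,0,0],"linear":[0,0,28],"jaw":255},{"rot":[0,0,0],"linear":[0,0,29.5],"jaw":255},{"rot":[0,0,0],"linear":[0,0,31],"jaw":255},{"rot":[0,0,0],"linear":[0,0,32],"jaw":255}]'; python3 w.py
python3 -m crank '[{"rot":[0,0,0],"linear":[0,0,1],"jaw":255},{"rot":[0,0,0],"linear":[0,0,2],"jaw":255},{"rot":[0,0,0],"linear":[0,0,3],"jaw":255},{"rot":[0,0,0],"linear":[0,0,4],"jaw":255},{"rot":[0,0,0],"linear":[0,0,5],"jaw":255},{"rot":[0,0,0],"linear":[0,0,6],"jaw":255},{"rot":[0,0,0],"linear":[0,0,7],"jaw":255},{"rot":[0,0,0],"linear":[0,0,8],"jaw":255},{"rot":[0,0,0],"linear":[0,0,9],"jaw":255},{"rot":[0,0,0],"linear":[0,0,10],"jaw":255}]'; python3 w.py
```

```text
t: 3.37
position: [389.6, 329.0, 47.5]
ee_rot: [-0.11, 0.699, 0.11, 0.698]
wrist_force: [-1.2, 0.2, -0.4]
opening: 0.008
t 3.37 case [-56.   50.7  47.5] F [-1.1  0.6 -0.4] open 0.008 tool in case [[-0.0, -0.0, 1.0], [-0.0, 1.0, 0.0], [-1.0, -0.0, -0.0]] q [ 0.6   0.07  1.92  0.    1.15 -1.28]
t: 4.2
position: [399.1, 332.1, 47.6]
ee_rot: [-0.11, 0.699, 0.11, 0.698]
wrist_force: [-2.0, -0.5, 0.5]
opening: 0.005
t 4.2 case [-46.   50.7  47.6] F [-2.   0.1  0.5] open 0.005 tool in case [[-0.0, -0.0, 1.0], [-0.0, 1.0, 0.0], [-1.0, -0.0, -0.0]] q [ 0.6   0.1   1.89  0.    1.16 -1.29]
```

```bash
R='see'; python3 -m crank '[{"rot":[0,0,0],"linear":[0,0,1.5],"jaw":255},{"rot":[0,0,0],"linear":[0,0,3],"jaw":255},{"rot":[0,0,0],"linear":[0,0,4.5],"jaw":255},{"rot":[0,0,0],"linear":[0,0,6],"jaw":255},{"rot":[0,0,0],"linear":[0,0,7.5],"jaw":255},{"rot":[0,0,0],"linear":[0,0,9],"jaw":255},{"rot":[0,0,0],"linear":[0,0,10.5],"jaw":255},{"rot":[0,0,0],"linear":[0,0,12],"jaw":255},{"rot":[0,0,0],"linear":[0,0,13.5],"jaw":255},{"rot":[0,0,0],"linear":[0,0,15],"jaw":255}]'|grep force
python3 -m crank '[{"rot":[0,0,0],"linear":[0,0,1.5],"jaw":255},{"rot":[0,0,0],"linear":[0,0,3],"jaw":255},{"rot":[0,0,0],"linear":[0,0,4.5],"jaw":255},{"rot":[0,0,0],"linear":[0,0,6],"jaw":255},{"rot":[0,0,0],"linear":[0,0,7.5],"jaw":255},{"rot":[0,0,0],"linear":[0,0,9],"jaw":255},{"rot":[0,0,0],"linear":[0,0,10.5],"jaw":255},{"rot":[0,0,0],"linear":[0,0,12],"jaw":255},{"rot":[0,0,0],"linear":[0,0,13.5],"jaw":255},{"rot":[0,0,0],"linear":[0,0,15],"jaw":255}]'; python3 w.py
```

```text
wrist_force: [-1.4, -0.2, 0.7]
t: 5.87
position: [427.8, 341.3, 47.6]
ee_rot: [-0.11, 0.698, 0.11, 0.698]
wrist_force: [-1.1, -0.2, -0.7]
opening: 0.003
t 5.87 case [-15.9  50.7  47.6] F [-1.1  0.2 -0.7] open 0.003 tool in case [[-0.0, -0.0, 1.0], [-0.0, 1.0, 0.0], [-1.0, -0.0, -0.0]] q [ 0.58  0.17  1.81  0.    1.16 -1.3 ]
```

```bash
python3 -m crank '[{"rot":[0,0,0],"linear":[0,0,0.8],"jaw":255},{"rot":[0,0,0],"linear":[0,0,1.6],"jaw":255},{"rot":[0,0,0],"linear":[0,0,2.4],"jaw":255},{"rot":[0,0,0],"linear":[0,0,3.2],"jaw":255},{"rot":[0,0,0],"linear":[0,0,4],"jaw":255},{"rot":[0,0,0],"linear":[0,0,4.6],"jaw":255},{"rot":[0,0,0],"linear":[0,0,5.2],"jaw":255},{"rot":[0,0,0],"linear":[0,0,5.8],"jaw":255}]'|grep force; python3 w.py
python3 - <<'E'
from workcell import arm
import cv2
c=arm.capture("side");p=c["pixels"][185:305,215:365,::-1]
cv2.imwrite(f"pics/side2.png",cv2.resize(p,None,fx=5,fy=5,interpolation=2))
E
```

```text
wrist_force: [-1.1, -0.7, -1.0]
t 6.53 case [-10.2  50.7  47.6] F [-1.3 -0.3 -1. ] open 0.004 tool in case [[-0.0, -0.0, 1.0], [-0.0, 1.0, 0.0], [-1.0, -0.0, -0.0]] q [ 0.58  0.18  1.8  -0.    1.16 -1.31]
```

View pics/side2.png

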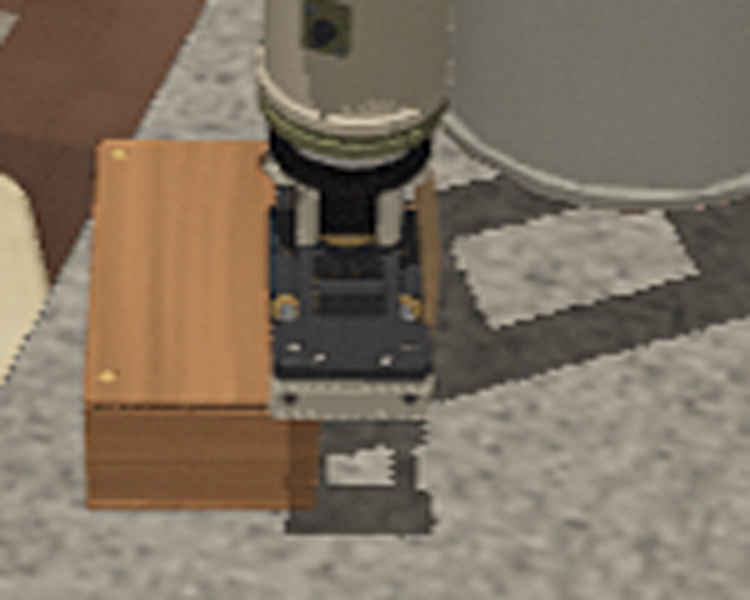

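The gripper hides the drawer front at (300,400), but it is almost in. I'll creep forward until the wrist force rises at the hard stop.

```bash
python3 -m crank '[{"rot":[0,0,0],"linear":[0,0,0.5],"jaw":255},{"rot":[0,0,0],"linear":[0,0,1],"jaw":255},{"rot":[0,0,0],"linear":[0,0,1.4],"jaw":255},{"rot":[0,0,0],"linear":[0,0,1.8],"jaw":255}]'|grep force; python3 -m crank '[{"rot":[0,0,0],"linear":[0,0,0.3],"jaw":255},{"rot":[0,0,0],"linear":[0,0,0.6],"jaw":255},{"rot":[0,0,0],"linear":[0,0,0.9],"jaw":255}]'|grep force;  python3 w.py
```

```text
wrist_force: [-6.8, -3.2, 5.4]
wrist_force: [-11.8, -5.4, 10.5]
t 7.17 case [-8.9 50.7 47.6] F [-12.9  -1.5  10.5] open 0.006 tool in case [[-0.003, -0.0, 1.0], [-0.0, 1.0, 0.0], [-1.0, -0.0, -0.003]] q [ 0.58  0.19  1.79  0.    1.17 -1.31]
```

Force has risen to 13 N at TCP −8.9, so the left drawer is at its hard stop. Backing off and going over to the right drawer.

```bash
python3 -m crank '[{"rot":[0,0,0],"linear":[0,0,-2],"jaw":255},{"rot":[0,0,0],"linear":[0,0,-8],"jaw":255},{"rot":[0,0,0],"linear":[0,0,-20],"jaw":255},{"rot":[0,0,0],"linear":[0,0,-36],"jaw":255},{"rot":[0,0,0],"linear":[0,0,-54],"jaw":255},{"rot":[0,0,0],"linear":[0,0,-70],"jaw":255},{"rot":[0,0,0],"linear":[0,0,-82],"jaw":255},{"rot":[0,0,0],"linear":[0,0,-86],"jaw":255},{"rot":[0,0,0],"linear":[0,0,-86],"jaw":255}]'|grep force; python3 w.py
python3 -m crank '[{"rot":[0,0,0],"linear":[0,-8,0],"jaw":255},{"rot":[0,0,0],"linear":[0,-24,0],"jaw":255},{"rot":[0,0,0],"linear":[0,-44,0],"jaw":255},{"rot":[0,0,0],"linear":[0,-64,0],"jaw":255},{"rot":[0,0,0],"linear":[0,-82,0],"jaw":255},{"rot":[0,0,0],"linear":[0,-94,0],"jaw":255},{"rot":[0,0,0],"linear":[0,-100,0],"jaw":255},{"rot":[0,0,0],"linear":[0,-101,0],"jaw":255},{"rot":[0,0,0],"linear":[0,-101,0],"jaw":255}]'|grep force; python3 w.py
python3 - <<'E'
from workcell import arm
import cv2
for n in("side","top"):
    c=arm.capture(n);p=c["pixels"][:,:,::-1]
    p=p[140:260,190:320] if n=="top" else p[185:305,215:365]
    cv2.imwrite(f"pics/{n}3.png",cv2.resize(p,None,fx=5,fy=5,interpolation=2))
E
```

```text
wrist_force: [-0.0, -0.7, -1.1]
t 7.92 case [-94.   50.8  47.8] F [-0.3 -0.6 -1.1] open 0.007 tool in case [[0.001, -0.001, 1.0], [0.0, 1.0, 0.001], [-1.0, 0.0, 0.001]] q [ 0.62 -0.02  2.01 -0.    1.15 -1.26]
wrist_force: [-0.8, 0.3, 0.1]
t 8.67 case [-92.9 -50.7  47.8] F [-0.6  0.5  0.1] open 0.008 tool in case [[0.0, 0.001, 1.0], [0.0, 1.0, -0.001], [-1.0, 0.0, 0.0]] q [ 0.41 -0.11  2.09  0.    1.16 -1.48]
```

View pics/side3.png

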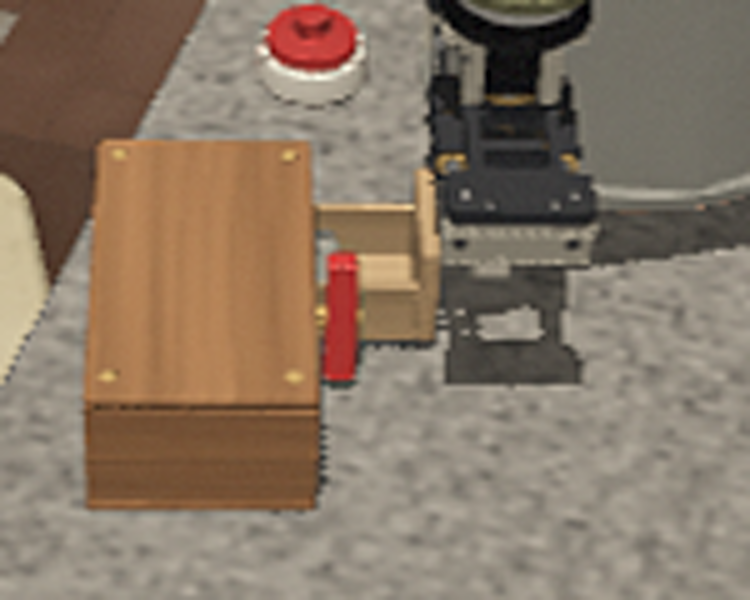

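View pics/top3.png

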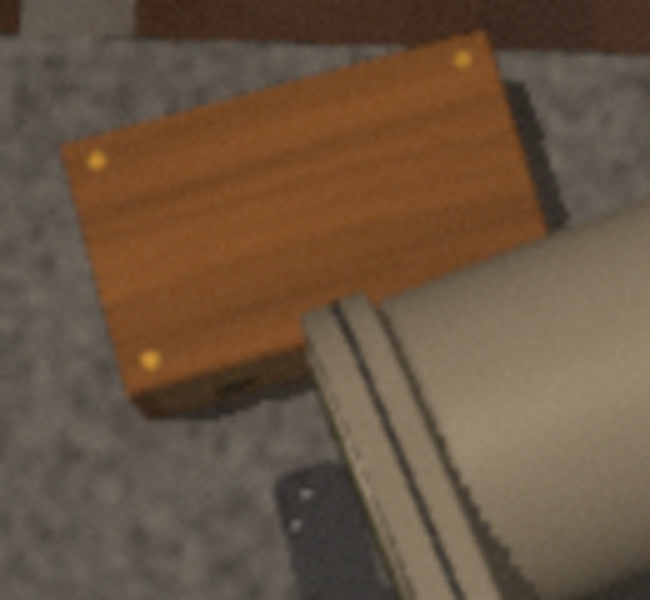

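Both views show the left drawer flush (side view about (330,430), finger hole at (235,385) from the top). Before pushing the right drawer I'll check how close the pot is to the gripper body.

```bash
python3 - <<'E'
from h import *
c=np.load("top0.npz");Q=w2c(cloud(c));ok=c["z_map"]>0
m=ok&(Q[...,2]>30)&(Q[...,2]<400)&(Q[...,1]<-110)&(Q[...,1]>-420)&(Q[...,0]<20)&(Q[...,0]>-400)
P=Q[m];print(np.percentile(P[:,2],[5,50,99]),P.min(0),P.max(0))
d=np.maximum(abs(P[:,0]+93)-38,0);e=np.maximum(abs(P[:,1]+50)-94,0);k=np.hypot(d,e);i=k.argmin();print(k[i],P[i])
d=np.maximum(np.maximum(-130-P[:,0],P[:,0]+-30),0);k=np.hypot(d,e);i=k.argmin();print(k[i],P[i])
E
```

```text
[ 41.25458668 174.37410004 251.43253953] [-358.46553363 -419.87789465   30.00309842] [  19.61760477 -132.71977496  280.55780432]
3.3557425082876895 [-133.06894659 -146.6420575    31.83322456]
3.544825102004641 [-131.01133378 -147.39749746   31.28852027]
```

```bash
python3 - <<'E'
from h import *
for n in("top","side"):
    c=np.load(n+"0.npz");Q=w2c(cloud(c));ok=c["z_map"]>0
    for lo,hi in((20,60),(60,100),(100,160),(160,260)):
        m=ok&(Q[...,2]>lo)&(Q[...,2]<hi)&(Q[...,1]<-110)&(Q[...,1]>-420)&(Q[...,0]<60)&(Q[...,0]>-400)
        P=Q[m]
        if len(P)==0: continue
        d=np.maximum(abs(P[:,0]+93)-38,0);e=np.maximum(abs(P[:,1]+50)-94,0);k=np.hypot(d,e);i=k.argmin();print(n,lo,m.sum(),k[i],P[i])
E
```

```text
top 20 2274 2.4562726553010124 [-132.20939067 -146.13790775   22.87999249]
top 60 986 6.2668876398829125 [-134.37626521 -149.27965093   65.67379535]
top 100 1572 9.57811947398118 [-132.57674314 -153.44744694  104.62874008]
top 160 10318 11.764852133940588 [-139.21878287 -152.41803741  160.96061816]
side 20 1155 0.37978742730715 [-130.17620367 -144.37978743   20.31450756]
side 60 521 4.827757333858148 [-134.84046259 -146.925421     61.49802822]
side 100 570 7.765717855841752 [-133.97403624 -151.17366589  103.18836775]
side 160 939 13.503001703757858 [-133.86012234 -157.19661908  164.81728693]
```

The pot clears the body by about 8 mm, and the gap grows as I move +x. Pushing the right drawer.

```bash
python3 -m crank '[{"rot":[0,0,0],"linear":[0,0,3],"jaw":255},{"rot":[0,0,0],"linear":[0,0,6],"jaw":255},{"rot":[0,0,0],"linear":[0,0,9],"jaw":255},{"rot":[0,0,0],"linear":[0,0,11],"jaw":255},{"rot":[0,0,0],"linear":[0,0,13],"jaw":255},{"rot":[0,0,0],"linear":[0,0,14],"jaw":255},{"rot":[0,0,0],"linear":[0,0,15],"jaw":255},{"rot":[0,0,0],"linear":[0,0,16],"jaw":255},{"rot":[0,0,0],"linear":[0,0,17],"jaw":255},{"rot":[0,0,0],"linear":[0,0,18],"jaw":255}]'|grep force; python3 w.py
python3 -m crank '[{"rot":[0,0,0],"linear":[0,0,1],"jaw":255},{"rot":[0,0,0],"linear":[0,0,2],"jaw":255},{"rot":[0,0,0],"linear":[0,0,3],"jaw":255},{"rot":[0,0,0],"linear":[0,0,4],"jaw":255},{"rot":[0,0,0],"linear":[0,0,5.2],"jaw":255},{"rot":[0,0,0],"linear":[0,0,6.6],"jaw":255},{"rot":[0,0,0],"linear":[0,0,8],"jaw":255},{"rot":[0,0,0],"linear":[0,0,9.5],"jaw":255},{"rot":[0,0,0],"linear":[0,0,11],"jaw":255},{"rot":[0,0,0],"linear":[0,0,12.5],"jaw":255}]'|grep force; python3 w.py
```

```text
wrist_force: [-0.1, 0.4, -1.0]
t 9.6 case [-75.5 -50.3  47.6] F [ 0.   0.4 -1. ] open 0.003 tool in case [[-0.0, -0.0, 1.0], [0.0, 1.0, 0.0], [-1.0, 0.0, -0.0]] q [ 0.4  -0.06  2.05  0.    1.15 -1.48]
wrist_force: [-1.3, -1.0, 0.4]
t 10.43 case [-62.9 -50.3  47.6] F [-1.6 -0.6  0.4] open 0.004 tool in case [[-0.0, -0.0, 1.0], [-0.0, 1.0, 0.0], [-1.0, -0.0, -0.0]] q [ 0.4  -0.03  2.01 -0.    1.15 -1.48]
```

```bash
python3 -m crank '[{"rot":[0,0,0],"linear":[0,0,1.5],"jaw":255},{"rot":[0,0,0],"linear":[0,0,3],"jaw":255},{"rot":[0,0,0],"linear":[0,0,4.5],"jaw":255},{"rot":[0,0,0],"linear":[0,0,6],"jaw":255},{"rot":[0,0,0],"linear":[0,0,7.5],"jaw":255},{"rot":[0,0,0],"linear":[0,0,9],"jaw":255},{"rot":[0,0,0],"linear":[0,0,10.5],"jaw":255},{"rot":[0,0,0],"linear":[0,0,12],"jaw":255},{"rot":[0,0,0],"linear":[0,0,13.5],"jaw":255},{"rot":[0,0,0],"linear":[0,0,15],"jaw":255}]'|grep force
python3 -m crank '[{"rot":[0,0,0],"linear":[0,0,1.5],"jaw":255},{"rot":[0,0,0],"linear":[0,0,3],"jaw":255},{"rot":[0,0,0],"linear":[0,0,4.5],"jaw":255},{"rot":[0,0,0],"linear":[0,0,6],"jaw":255},{"rot":[0,0,0],"linear":[0,0,7.5],"jaw":255},{"rot":[0,0,0],"linear":[0,0,9],"jaw":255},{"rot":[0,0,0],"linear":[0,0,10.5],"jaw":255},{"rot":[0,0,0],"linear":[0,0,12],"jaw":255},{"rot":[0,0,0],"linear":[0,0,13.5],"jaw":255},{"rot":[0,0,0],"linear":[0,0,15],"jaw":255}]'|grep force; python3 w.py
```

```text
wrist_force: [-0.4, -0.8, 0.3]
wrist_force: [-0.6, -0.2, -2.2]
t 12.1 case [-32.9 -50.3  47.6] F [-0.6  0.  -2.2] open 0.006 tool in case [[-0.0, -0.0, 1.0], [-0.0, 1.0, 0.0], [-1.0, -0.0, -0.0]] q [ 0.39  0.05  1.93 -0.    1.15 -1.49]
```

```bash
python3 -m crank '[{"rot":[0,0,0],"linear":[0,0,1.5],"jaw":255},{"rot":[0,0,0],"linear":[0,0,3],"jaw":255},{"rot":[0,0,0],"linear":[0,0,4.5],"jaw":255},{"rot":[0,0,0],"linear":[0,0,6],"jaw":255},{"rot":[0,0,0],"linear":[0,0,7.5],"jaw":255},{"rot":[0,0,0],"linear":[0,0,9],"jaw":255},{"rot":[0,0,0],"linear":[0,0,10.5],"jaw":255},{"rot":[0,0,0],"linear":[0,0,12],"jaw":255},{"rot":[0,0,0],"linear":[0,0,13.5],"jaw":255},{"rot":[0,0,0],"linear":[0,0,15],"jaw":255}]'|grep force
python3 -m crank '[{"rot":[0,0,0],"linear":[0,0,1],"jaw":255},{"rot":[0,0,0],"linear":[0,0,2],"jaw":255},{"rot":[0,0,0],"linear":[0,0,2.8],"jaw":255},{"rot":[0,0,0],"linear":[0,0,3.6],"jaw":255},{"rot":[0,0,0],"linear":[0,0,4.4],"jaw":255},{"rot":[0,0,0],"linear":[0,0,5.2],"jaw":255},{"rot":[0,0,0],"linear":[0,0,6],"jaw":255},{"rot":[0,0,0],"linear":[0,0,6.5],"jaw":255},{"rot":[0,0,0],"linear":[0,0,7],"jaw":255},{"rot":[0,0,0],"linear":[0,0,7.5],"jaw":255}]'|grep force; python3 w.py
```

```text
wrist_force: [-0.7, -0.5, -1.1]
wrist_force: [-2.0, -0.8, -0.1]
t 13.77 case [-10.4 -50.3  47.7] F [-2.2 -0.1 -0.1] open 0.005 tool in case [[0.0, -0.0, 1.0], [-0.0, 1.0, 0.0], [-1.0, -0.0, 0.0]] q [ 0.39  0.11  1.87 -0.    1.16 -1.49]
```

```bash
python3 -m crank '[{"rot":[0,0,0],"linear":[0,0,0.4],"jaw":255},{"rot":[0,0,0],"linear":[0,0,0.8],"jaw":255},{"rot":[0,0,0],"linear":[0,0,1.2],"jaw":255}]'|grep force;  python3 w.py
```

```text
wrist_force: [0.3, -1.2, -1.0]
t 14.02 case [ -9.2 -50.3  47.7] F [-0.1 -1.2 -1. ] open 0.005 tool in case [[0.0, -0.0, 1.0], [-0.0, 1.0, 0.0], [-1.0, -0.0, 0.0]] q [ 0.39  0.11  1.87 -0.    1.16 -1.49]
```

```bash
python3 -m crank '[{"rot":[0,0,0],"linear":[0,0,0.4],"jaw":255},{"rot":[0,0,0],"linear":[0,0,0.8],"jaw":255},{"rot":[0,0,0],"linear":[0,0,1.2],"jaw":255}]'|grep force;  python3 w.py
```

```text
wrist_force: [-9.3, -5.1, 7.8]
t 14.27 case [ -9.  -50.3  47.6] F [-10.4  -2.    7.8] open 0.002 tool in case [[-0.002, -0.0, 1.0], [-0.0, 1.0, 0.0], [-1.0, -0.0, -0.002]] q [ 0.39  0.12  1.87  0.    1.16 -1.49]
```

The right drawer reached its hard stop at the same depth (−9.0). Backing off, lifting clear and moving aside to look.

```bash
python3 -m crank '[{"rot":[0,0,0],"linear":[0,0,-2],"jaw":255},{"rot":[0,0,0],"linear":[0,0,-8],"jaw":255},{"rot":[0,0,0],"linear":[0,0,-20],"jaw":255},{"rot":[0,0,0],"linear":[0,0,-34],"jaw":255},{"rot":[0,0,0],"linear":[-10,0,-46],"jaw":255},{"rot":[0,0,0],"linear":[-25,0,-54],"jaw":255},{"rot":[0,0,0],"linear":[-45,0,-60],"jaw":255},{"rot":[0,0,0],"linear":[-62,0,-60],"jaw":255},{"rot":[0,0,0],"linear":[-70,0,-60],"jaw":255},{"rot":[0,0,0],"linear":[-70,0,-60],"jaw":255}]'|grep force; python3 w.py
python3 -m crank '[{"rot":[0,0,0],"linear":[0,15,0],"jaw":255},{"rot":[0,0,0],"linear":[0,45,0],"jaw":255},{"rot":[0,0,0],"linear":[0,80,-10],"jaw":255},{"rot":[0,0,0],"linear":[0,115,-20],"jaw":255},{"rot":[0,0,0],"linear":[0,150,-30],"jaw":255},{"rot":[0,0,0],"linear":[0,180,-40],"jaw":255},{"rot":[0,0,0],"linear":[0,200,-40],"jaw":255},{"rot":[0,0,0],"linear":[0,210,-40],"jaw":255},{"rot":[0,0,0],"linear":[0,210,-40],"jaw":255}]'|grep force; python3 w.py
python3 - <<'E'
from workcell import arm
import cv2,numpy as np
for n in("side","top"):
    c=arm.capture(n);np.savez(n+"4.npz",**c);p=c["pixels"][:,:,::-1]
    p=p[140:260,190:320] if n=="top" else p[185:305,215:365]
    cv2.imwrite(f"pics/{n}4.png",cv2.resize(p,None,fx=5,fy=5,interpolation=2))
E
```

```text
wrist_force: [-0.1, 0.2, 0.5]
t 15.1 case [-66.3 -50.1 120.1] F [-0.   0.3  0.5] open 0.007 tool in case [[0.005, -0.0, 1.0], [0.001, 1.0, 0.0], [-1.0, 0.001, 0.005]] q [ 0.4  -0.14  1.98  0.    1.3  -1.48]
wrist_force: [0.4, 0.1, 0.1]
t 15.85 case [-108.6  161.   116.6] F [ 0.4 -0.   0.1] open 0.005 tool in case [[-0.001, -0.002, 1.0], [-0.0, 1.0, 0.002], [-1.0, -0.0, -0.001]] q [ 0.84  0.    1.85  0.    1.29 -1.05]
```

View pics/side4.png

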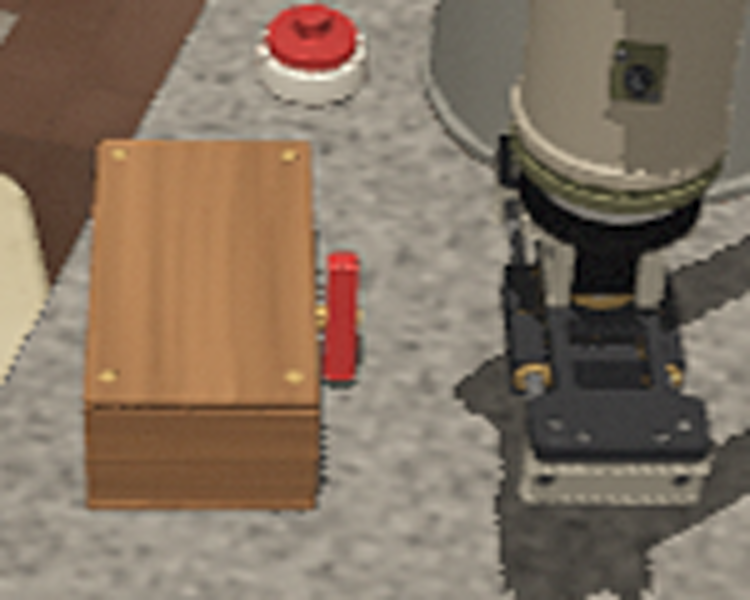

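View pics/top4.png

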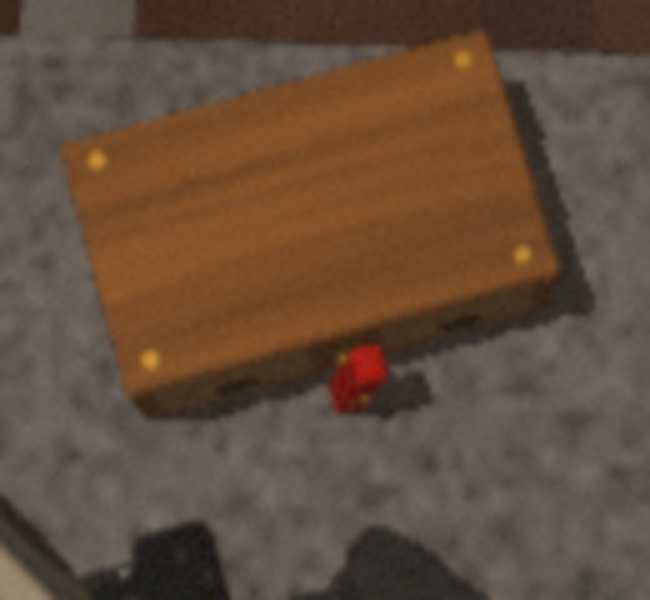

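Both drawer fronts are flush with the case, with finger holes at (237,385) and (463,322) in the top view and nothing sticking out in the side view. Now I'll locate the bar's top end.

```bash
python3 - <<'E'
from h import *
for n,u,v in(("top",264,212.2),("side",283.4,237)):
    c=np.load(n+"4.npz");print(n,w2c(ray(c,u,v,78)).round(1))
    Q=w2c(cloud(c));hsv=cv2.cvtColor(c["pixels"],cv2.COLOR_RGB2HSV)
    r=((hsv[...,0]<6)|(hsv[...,0]>174))&(hsv[...,1]>150)&(c["z_map"]>0)&(abs(Q[...,1])<60)&(abs(Q[...,0])<60)
    P=Q[r]
    for lo,hi in((0,20),(20,35),(35,50),(50,65),(65,75),(75,85)):
        k=(P[:,2]>=lo)&(P[:,2]<hi)
        if k.sum():print(lo,k.sum(),P[k].mean(0).round(1),P[k].min(0).round(1),P[k].max(0).round(1))
E
```

```text
top [-14.6  -6.8  78. ]
0 7 [-13.5  -1.4  10.7] [-21.6 -14.9   0.5] [ 0.7 11.6 19.7]
20 10 [-15.6   9.7  27.7] [-21.6   7.2  21.9] [-7.4 11.1 34.3]
35 14 [-17.6   4.5  43.6] [-22.9  -6.9  35.5] [-8.8  8.6 49.9]
50 13 [-16.8   3.4  57.5] [-21.9  -4.5  50.9] [-9.5  6.2 63.9]
65 17 [-17.3  -2.9  72. ] [-21.9 -11.6  66. ] [-11.4   3.3  74.9]
75 37 [-13.8  -4.7  77.6] [-21.3 -10.9  75.1] [-7.2  1.  80.7]
side [-14.  -5.  78.]
0 16 [-14.   10.1  16.2] [-20.1   6.1   9.7] [-7.3 13.  19.6]
20 30 [-13.1   7.5  27.3] [-19.8   2.3  20.3] [-6.9 12.6 34.7]
35 26 [-13.5   5.   42. ] [-19.4   1.8  35.2] [-6.6 10.9 50. ]
50 26 [-13.1   2.5  57.3] [-18.7  -4.3  51.7] [-8.3  7.8 64.8]
65 18 [-13.    0.3  70.2] [-18.2  -5.9  65.3] [-7.9  4.5 74.9]
75 17 [-13.4  -3.8  78.2] [-18.1 -10.5  75.2] [-7.8  3.1 81.5]
```

The bar already leans about 0.13 rad to the right (top end at y ≈ −5). I'll push its top further right, then down.

```bash
python3 -m crank '[{"rot":[0,0,0],"linear":[0,-12,8],"jaw":255},{"rot":[0,0,0],"linear":[0,-32,23],"jaw":255},{"rot":[0,0,0],"linear":[0,-55,40],"jaw":255},{"rot":[0,0,0],"linear":[0,-80,58],"jaw":255},{"rot":[0,0,0],"linear":[0,-100,74],"jaw":255},{"rot":[0,0,0],"linear":[0,-115,84],"jaw":255},{"rot":[0,0,0],"linear":[0,-122,89],"jaw":255},{"rot":[0,0,0],"linear":[0,-124,90.5],"jaw":255},{"rot":[0,0,0],"linear":[0,-124,90.5],"jaw":255}]'|grep force; python3 w.py
python3 -m crank '[{"rot":[0,0,0],"linear":[4,0,0],"jaw":255},{"rot":[0,0,0],"linear":[12,0,0],"jaw":255},{"rot":[0,0,0],"linear":[20,0,0],"jaw":255},{"rot":[0,0,0],"linear":[25,0,0],"jaw":255},{"rot":[0,0,0],"linear":[27,0,0],"jaw":255},{"rot":[0,0,0],"linear":[27,0,0],"jaw":255}]'|grep force; python3 w.py
python3 - <<'E'
from workcell import arm
import cv2,numpy as np
c=arm.capture("side");p=c["pixels"][185:305,215:365,::-1]
cv2.imwrite(f"pics/side5.png",cv2.resize(p,None,fx=5,fy=5,interpolation=2))
E
```

```text
wrist_force: [0.5, 0.1, 0.7]
t 16.7 case [-17.6  34.6 117.4] F [ 0.5 -0.1  0.7] open 0.001 tool in case [[-0.0, 0.002, 1.0], [-0.0, 1.0, -0.002], [-1.0, -0.0, -0.0]] q [ 0.55  0.06  1.79  0.    1.29 -1.33]
wrist_force: [0.0, -0.3, 0.0]
t 17.2 case [-18.6  35.9  89.4] F [-0.  -0.3  0. ] open 0.006 tool in case [[-0.002, -0.001, 1.0], [-0.0, 1.0, 0.001], [-1.0, -0.0, -0.002]] q [ 0.55  0.09  1.81  0.    1.24 -1.33]
```

View pics/side5.png

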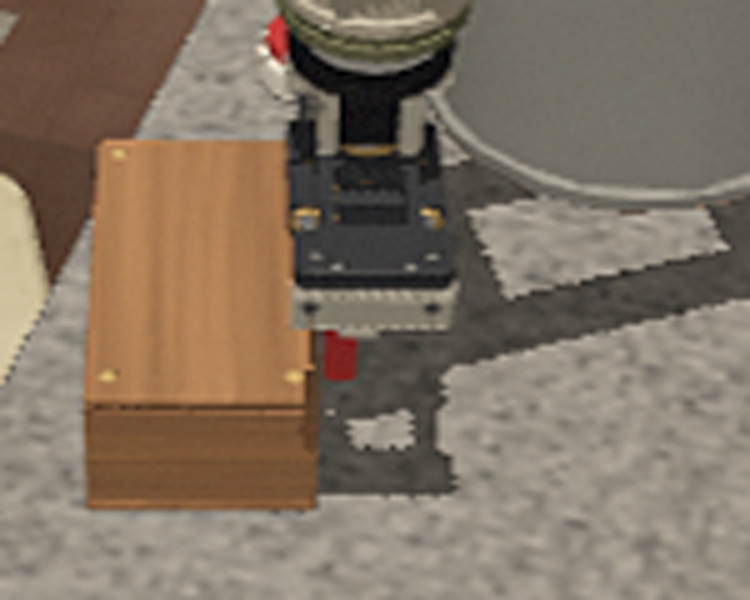

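```bash
python3 -m crank '[{"rot":[0,0,0],"linear":[0,-2.5,0],"jaw":255},{"rot":[0,0,0],"linear":[0,-5,0],"jaw":255},{"rot":[0,0,0],"linear":[0,-8,0],"jaw":255},{"rot":[0,0,0],"linear":[0,-11,0],"jaw":255},{"rot":[0,0,0],"linear":[0,-13,0],"jaw":255},{"rot":[0,0,0],"linear":[0,-15,0],"jaw":255},{"rot":[0,0,0],"linear":[0,-17,0],"jaw":255},{"rot":[0,0,0],"linear":[0,-19,0],"jaw":255},{"rot":[0,0,0],"linear":[0,-21,0],"jaw":255},{"rot":[0,0,0],"linear":[0,-23,0],"jaw":255}]'|grep force; python3 w.py
python3 - <<'E'
from workcell import arm
import cv2,numpy as np
c=arm.capture("side");p=c["pixels"][185:305,215:365,::-1]
cv2.imwrite(f"pics/side6.png",cv2.resize(p,None,fx=5,fy=5,interpolation=2))
E
```

```text
wrist_force: [0.3, -0.9, 0.5]
t 18.08 case [-17.6  12.5  90.7] F [ 0.  -0.9  0.5] open 0.005 tool in case [[0.0, -0.0, 1.0], [0.0, 1.0, 0.0], [-1.0, 0.0, 0.0]] q [ 0.51  0.07  1.83  0.    1.24 -1.37]
```

View pics/side6.png

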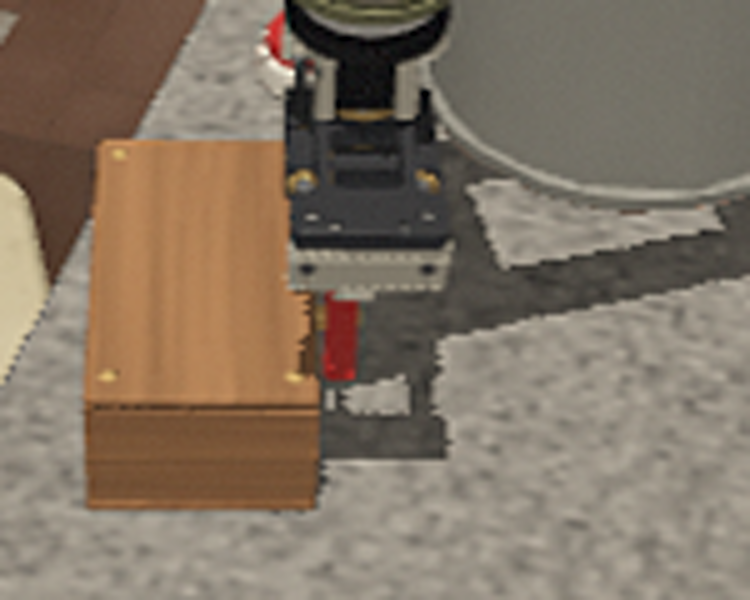

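The bar's lower end hasn't moved (still about (340,375)), so there is no contact yet. I'll continue at this height.

```bash
python3 -m crank '[{"rot":[0,0,0],"linear":[0,-2,0],"jaw":255},{"rot":[0,0,0],"linear":[0,-4,0],"jaw":255},{"rot":[0,0,0],"linear":[0,-6,0],"jaw":255}]'|grep force; python3 w.py;python3 -m crank '[{"rot":[0,0,0],"linear":[0,-2,0],"jaw":255},{"rot":[0,0,0],"linear":[0,-4,0],"jaw":255},{"rot":[0,0,0],"linear":[0,-6,0],"jaw":255}]'|grep force; python3 w.py
python3 - <<'E'
from workcell import arm
import cv2,numpy as np
c=arm.capture("side");p=c["pixels"][185:305,215:365,::-1]
cv2.imwrite(f"pics/side7.png",cv2.resize(p,None,fx=5,fy=5,interpolation=2))
E
```

```text
wrist_force: [-0.0, 1.3, 0.4]
t 18.38 case [-17.6   6.8  90.7] F [0.4 1.2 0.4] open 0.005 tool in case [[0.0, -0.0, 1.0], [0.0, 1.0, 0.0], [-1.0, 0.0, 0.0]] q [ 0.5   0.07  1.83  0.    1.24 -1.38]
wrist_force: [-1.1, 1.0, 0.6]
t 18.63 case [-17.6   0.6  90.7] F [-0.7  1.3  0.6] open 0.005 tool in case [[0.0, -0.0, 1.0], [0.0, 1.0, 0.0], [-1.0, 0.0, 0.0]] q [ 0.49  0.06  1.84  0.    1.24 -1.4 ]
```

View pics/side7.png

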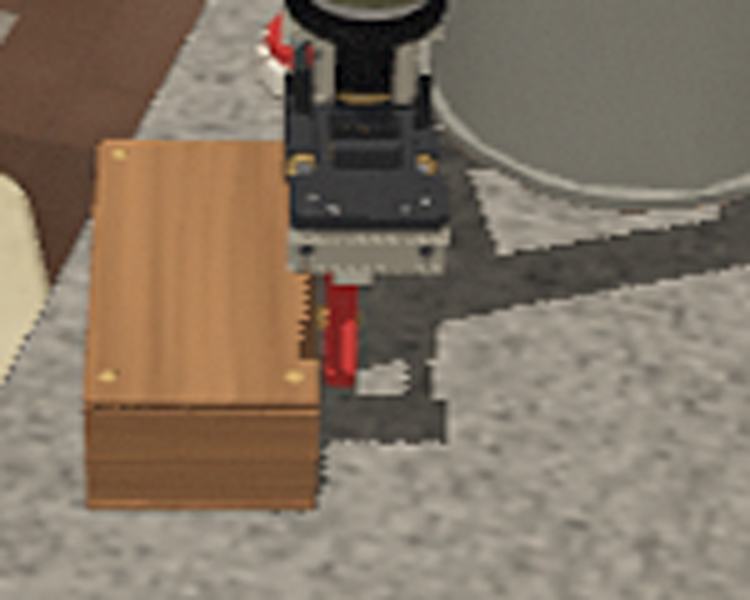

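There is about 1.3 N at the bar and its lower end is starting to swing. Now I'll follow the arc.

```bash
python3 -m crank '[{"rot":[0,0,0],"linear":[1,-2,0],"jaw":255},{"rot":[0,0,0],"linear":[2.5,-4,0],"jaw":255},{"rot":[0,0,0],"linear":[4,-6,0],"jaw":255},{"rot":[0,0,0],"linear":[5.5,-8.5,0],"jaw":255},{"rot":[0,0,0],"linear":[7,-11,0],"jaw":255},{"rot":[0,0,0],"linear":[8.7,-13,0],"jaw":255}]'|grep force; python3 w.py
python3 -m crank '[{"rot":[0,0,0],"linear":[1.7,-1.5,0],"jaw":255},{"rot":[0,0,0],"linear":[3.4,-2.7,0],"jaw":255},{"rot":[0,0,0],"linear":[5,-4,0],"jaw":255},{"rot":[0,0,0],"linear":[6.8,-5,0],"jaw":255}]'|grep force; python3 w.py
python3 - <<'E'
from workcell import arm
import cv2,numpy as np
for n in("side","top"):
    c=arm.capture(n);p=c["pixels"][:,:,::-1]
    p=p[140:260,190:320] if n=="top" else p[185:305,215:365]
    cv2.imwrite(f"pics/{n}8.png",cv2.resize(p,None,fx=5,fy=5,interpolation=2))
E
```

```text
wrist_force: [0.2, 0.0, 4.5]
t 19.18 case [-17.3 -12.7  82.1] F [ 0.2 -0.   4.5] open 0.006 tool in case [[0.001, 0.0, 1.0], [-0.0, 1.0, -0.0], [-1.0, -0.0, 0.001]] q [ 0.46  0.07  1.85 -0.    1.22 -1.42]
wrist_force: [0.4, -1.4, 4.6]
t 19.52 case [-17.5 -17.6  75.1] F [-0.  -1.5  4.6] open 0.004 tool in case [[0.0, -0.0, 1.0], [-0.0, 1.0, 0.0], [-1.0, -0.0, 0.0]] q [ 0.46  0.07  1.86 -0.    1.21 -1.43]
```

View pics/side8.png

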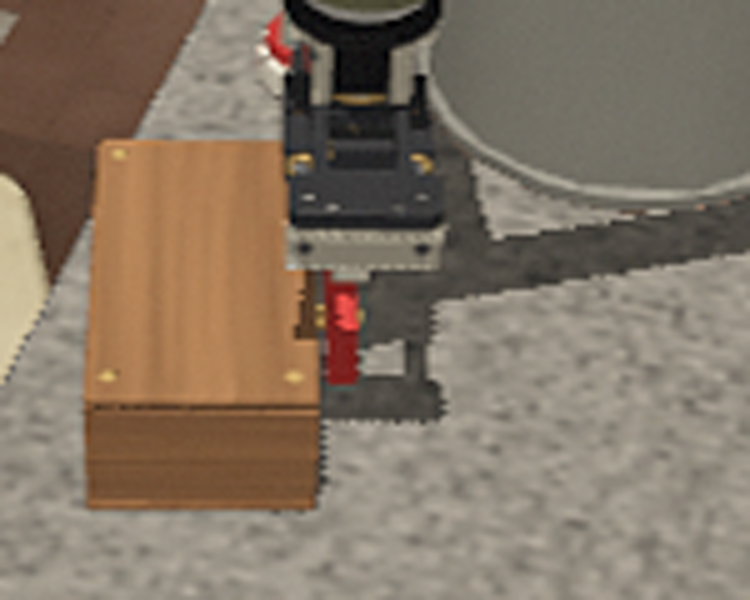

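The wrist feels 4.6 N upward, so the bar is turning under the fingertip. Next I'll press down to the stop, sliding slightly outward.

```bash
python3 -m crank '[{"rot":[0,0,0],"linear":[1,-1.5,0],"jaw":255},{"rot":[0,0,0],"linear":[2,-3,0],"jaw":255},{"rot":[0,0,0],"linear":[3,-4.5,0],"jaw":255},{"rot":[0,0,0],"linear":[4,-6,0],"jaw":255},{"rot":[0,0,0],"linear":[5,-6,0],"jaw":255}]'|grep force; python3 w.py
python3 -m crank '[{"rot":[0,0,0],"linear":[0.7,0,0],"jaw":255},{"rot":[0,0,0],"linear":[1.4,0,0],"jaw":255}]'|grep force;  python3 w.py
```

```text
wrist_force: [-0.1, -1.8, 2.2]
t 20.03 case [-17.9 -23.6  69.9] F [-0.7 -1.6  2.2] open 0.006 tool in case [[-0.001, -0.0, 1.0], [-0.0, 1.0, 0.0], [-1.0, -0.0, -0.001]] q [ 0.44  0.08  1.87 -0.    1.2  -1.44]
wrist_force: [0.9, -2.0, 1.5]
t 20.2 case [-17.7 -23.8  68.6] F [ 0.2 -2.2  1.5] open 0.008 tool in case [[-0.0, 0.0, 1.0], [-0.001, 1.0, -0.0], [-1.0, -0.001, -0.0]] q [ 0.44  0.08  1.87 -0.    1.2  -1.44]
```

```bash
python3 -m crank '[{"rot":[0,0,0],"linear":[0.5,0,0],"jaw":255},{"rot":[0,0,0],"linear":[1,0,0],"jaw":255}]'|grep force;  python3 w.py; python3 -m crank '[{"rot":[0,0,0],"linear":[0.4,0,0],"jaw":255},{"rot":[0,0,0],"linear":[0.8,0,0],"jaw":255}]'|grep force;  python3 w.py
```

```text
wrist_force: [-3.1, -5.0, 12.5]
t 20.37 case [-17.6 -23.7  68.1] F [-4.5 -3.8 12.5] open 0.005 tool in case [[-0.0, -0.0, 1.0], [-0.001, 1.0, 0.0], [-1.0, -0.001, -0.0]] q [ 0.44  0.08  1.87 -0.    1.2  -1.44]
wrist_force: [-5.6, -6.9, 17.1]
t 20.53 case [-17.5 -23.8  68. ] F [-7.5 -4.9 17.1] open 0.007 tool in case [[-0.0, -0.0, 1.0], [-0.001, 1.0, 0.0], [-1.0, -0.001, -0.0]] q [ 0.44  0.08  1.87 -0.    1.2  -1.44]
```

The bar hit its stop at tip height 49 mm, exactly the level value (42 + 7), with 17 N on the wrist. Now I'll retreat upward and away, then look.

```bash
python3 -m crank '[{"rot":[0,0,0],"linear":[-2,0,0],"jaw":255},{"rot":[0,0,0],"linear":[-8,0,0],"jaw":255},{"rot":[0,0,0],"linear":[-20,0,0],"jaw":255},{"rot":[0,0,0],"linear":[-35,0,-5],"jaw":255},{"rot":[0,0,0],"linear":[-50,0,-20],"jaw":255},{"rot":[0,0,0],"linear":[-65,10,-40],"jaw":255},{"rot":[0,0,0],"linear":[-78,30,-55],"jaw":255},{"rot":[0,0,0],"linear":[-85,60,-68],"jaw":255},{"rot":[0,0,0],"linear":[-90,95,-78],"jaw":255},{"rot":[0,0,0],"linear":[-90,125,-85],"jaw":255}]'|grep force
python3 -m crank '[{"rot":[0,0,0],"linear":[0,30,0],"jaw":255},{"rot":[0,0,0],"linear":[0,55,0],"jaw":255},{"rot":[0,0,0],"linear":[0,70,0],"jaw":255},{"rot":[0,0,0],"linear":[0,75,0],"jaw":255},{"rot":[0,0,0],"linear":[0,75,0],"jaw":255}]'|grep force; python3 w.py
python3 - <<'E'
from h import *
from workcell import arm
for n in("side","top"):
    c=arm.capture(n);np.savez(n+"9.npz",**c);p=c["pixels"][:,:,::-1]
    p=p[140:260,190:320] if n=="top" else p[185:305,215:365]
    cv2.imwrite(f"pics/{n}9.png",cv2.resize(p,None,fx=5,fy=5,interpolation=2))
    Q=w2c(cloud(c));hsv=cv2.cvtColor(c["pixels"],cv2.COLOR_RGB2HSV)
    r=((hsv[...,0]<6)|(hsv[...,0]>174))&(hsv[...,1]>150)&(c["z_map"]>0)&(abs(Q[...,1])<60)&(abs(Q[...,0])<60)
    P=Q[r];print(n,P.min(0).round(1),P.max(0).round(1),"slope",np.polyfit(P[:,1],P[:,2],1).round(3))
    for nm,y in(("L",60),("R",-60)):
        m=(c["z_map"]>0)&(abs(Q[...,1]-y)<20)&(Q[...,2]>20)&(Q[...,2]<66)&(abs(Q[...,0])<40);print(nm,m.sum(),np.percentile(Q[m][:,0],[2,50,98]).round(1) if m.sum() else '')
E
```

```text
wrist_force: [1.2, -0.3, -0.4]
wrist_force: [0.0, -0.2, -0.0]
t 21.78 case [-102.7  177.2  157.1] F [-0.  -0.2 -0. ] open 0.008 tool in case [[-0.0, -0.002, 1.0], [-0.0, 1.0, 0.002], [-1.0, -0.0, -0.0]] q [ 0.86 -0.    1.77 -0.    1.37 -1.02]
side [-20.5 -37.7  -0.7] [-6.5 36.3 53.8] slope [-1.0000e-03  4.7909e+01]
L 0 
R 0 
top [-22.  -38.1  -2.9] [ 0.9 36.6 52.1] slope [4.1000e-02 4.6503e+01]
L 70 [-1.   0.2  0.9]
R 65 [-1.1  0.3  0.9]
```

View pics/side9.png

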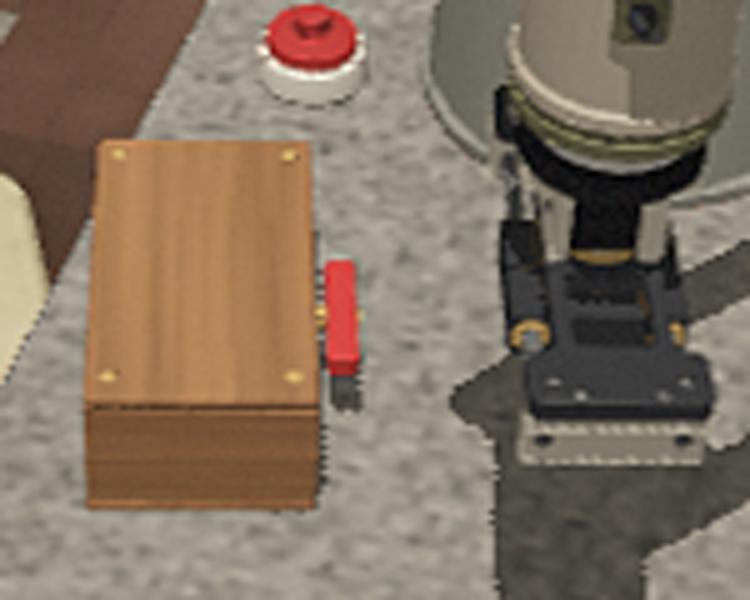

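View pics/top9.png

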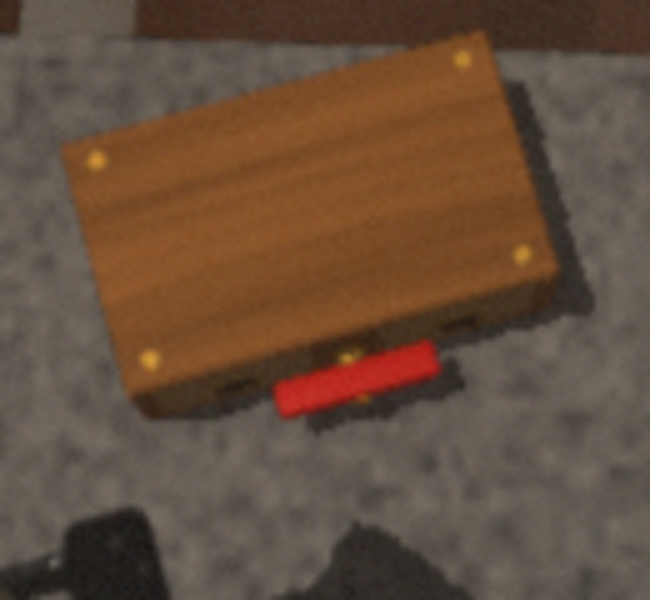

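The bar lies level, (275,400) to (438,358) in the top view. Its top edge slope is about 0, and both drawer faces measure within 1 mm of the case front. The robot is clear, so I'm handing in.

```bash
python3 -c "
from workcell import arm
print(arm.close_job())"
```

```text
the job is handed in; nothing more can be done
None
```

The case is closed up: I pushed the left drawer home, then the right, each slowly with closed fingertips, and only then turned the red bar clockwise until it lay level. The job was handed in at about 22 s of robot time, with the robot clear of everything.

**Drawers:** Both reached their hard stops at the same depth, with about 13 N and 10 N on the wrist. In the last top view both fronts measured flush with the case to within about 1 mm.

**Turn bar:** It stopped with the fingertip at 49 mm, the height of a level bar's top, with at most about 17 N read on the wrist. In the side view its slope was about 0. The top view gave 0.04, which I put down to depth noise.

**Not checked:**
- The nozzles are hidden inside the shut drawers, so I could not confirm by sight that they are still standing. Pushing speed stayed under about 18 mm/s.
- The timer looks unmoved in the pictures. I did not re-measure the ring cutter or lemon, but the arm never went near them. The closest bystander was the large pot, about 8 mm from the gripper body.

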